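Press the new bush into the scanner monitor's swivel arm

TASK

Fit the larger white flanged bush in the open hub of the monitor's swivel arm: start it square in the bore by hand and let go, then take the wide-faced bush driver and press it down until the push suddenly gets harder because the flange has met the hub - fully home, without ramming it. Do the pressing with the driver, not with your fingers, then stand the driver upright back on the mat and leave everything else where it is.

Things in the scene. Friction and masses are not known exactly. Their poses are not given: they have to be found in the camera images.
- bush_center (a point): Larger white plastic flanged bush, standing on its nose, flange on top. Sleeve 50 mm outside, 40 inside, 44 long below the flange; flange 62 mm across, 7 thick; 51 mm tall, about 120 g. This point is its centre, 25.5 mm above its nose end and 22 mm below the middle of the flange; z up along its axis. Take it by the flange's edge from above. A push over 60 N cracks it; 20 to 30 N is fine.
- bore (a point): Centre of the mouth of the open hub, in the hub's top face, 78 mm above the table; z up. Bore 52 mm wide, chamfered mouth. The bush enters freely for 20 mm and stands there by itself, flange 24 mm above the face. Then it is a press fit: it slides only under a steady 10 to 12 N, for 24 mm, until the flange meets the face (its top then 7 mm above the face) and the push needed rises steeply, some 20 N per mm.
- swivel_arm: Grey cast swivel arm strapped to an aluminium plate (296 x 92 x 12 mm) fixed to the table, at any angle. Origin under the plate's centre on the table, z up, x along the arm: the open hub (84 mm across, 78 high above the table) is centred 100 mm towards -x, the smaller hub (68 mm across, 84 high, its bush already in) 100 mm towards +x. Beam and straps between them are lower.
- driver_center (a point): The wide-faced bush driver, a metal hand tool standing upright on its face: a flat steel disc 60 mm across and 14 thick, above it a round aluminium handle 30 mm across (34 mm cap on the top 12 mm, 38 mm collar on the lowest 6 mm). 130 mm tall, about 400 g. This point is its centre, 65 mm above its face; z up along its axis.
- mat: Navy rubber mat, 270 x 270 x 3 mm, fixed flat on the table, on which the bushes and drivers stand. Origin under its centre, x and y along its edges.
- bush_small_center (a point): Bystander on the mat: the smaller white flanged bush, 36 mm sleeve, 46 mm flange, 46 mm tall. Centre, half-way up.
- driver_small_center (a point): Bystander on the mat: the narrow bush driver, standing upright, disc 34 mm across, handle 26 mm, 120 mm tall. Centre, half-way up.
- spanner: Bystander on the mat: a steel open-ended and ring spanner lying flat, 180 mm long, 38 mm wide, 8 mm high. Origin under its middle, x along it.
- gel_bottle: Bystander: a white gel bottle standing on the table between mat and arm, 56 mm across, 195 mm tall. Origin under its middle.
- probe: Bystander: a hand-held ultrasound probe lying on the table at the back, 130 mm long, 62 mm wide. Origin under it.
- probe_flat: Bystander: a second, white probe lying at the left, 130 mm long. Origin under it.
- mug: Bystander: a blue mug standing at the right, 80 mm across, 95 mm tall. Origin under it.
Mind the look-alikes: they are no part of the job. What is shaped like the part that bears driver_center but green or red is not meant. What is shaped like the part that bears bush_center but brown is not meant.

How it is judged:
On the way, in this order (a step that is already met when the one before it is completed fails the run):
1. the large bush stands started in the open hub's bore, square and let go (z of bush_center in the frame of bore between -0.003 and 0.01 m and horizontal distance between bush_center and bore below 0.003 m and angle between bush_center's own z axis and vertical below 0.06 rad and contact force between bush and the fingers below 0.3 N and contact force between bush and driver below 0.3 N), for 0.2 s.
2. the wide driver is pressing on the bush with the flange home on the hub (z of bush_center in the frame of bore below -0.0165 m and horizontal distance between bush_center and bore below 0.003 m and angle between bush_center's own z axis and vertical below 0.06 rad and contact force between driver and bush above 5 N), for 0.05 s.
At the end, for the whole second after the job is handed in: The large bush is fully home in the open hub (flange within 2 mm of the hub's face, within 3 mm of the bore's centre, square within 0.06 rad) and the wide driver stands upright by itself on the mat (within 0.1 rad), its axis inside the mat's edges, both at rest (z of bush_center in the frame of bore below -0.0165 m and horizontal distance between bush_center and bore below 0.003 m and angle between bush_center's own z axis and vertical below 0.06 rad and contact force between bush and driver below 0.3 N and x of driver_center in the frame of mat between -0.135 and 0.135 m and y of driver_center in the frame of mat between -0.135 and 0.135 m and z of driver_center in the frame of mat below 0.072 m and angle between driver_center's own z axis and vertical below 0.1 rad and linear speed of each of driver, bush below 0.02 m/s); the robot touches nothing.
It fails at once if the bush is pushed into its press fit by the fingers or the robot's arm instead of the driver (horizontal distance between bush_center and bore below 0.003 m and z of bush_center in the frame of bore below -0.003 m and (contact force between bush and the fingers above 2 N or contact force between bush and the arm above 2 N)).
It fails at once if the bush is rammed with more than 60 N (contact force between driver and bush above 60 N).
It fails at once if one of the other things is knocked or moved by more than 30 mm (distance of any of bush_small_center, driver_small_center, gel_bottle, spanner, probe, probe_flat, mug from where it was at the start of the episode above 0.03 m).
It fails at once if the bottle, the mug, the small bush or the narrow driver is tipped (angle between any of gel_bottle, mug, bush_small_center, driver_small_center's own z axis and vertical above 0.4 rad).
It also fails if it takes over 67 s, if anything falls off the work surface, if the arm or the gripper's body presses on something with over 40 N, if the wrist force passes 120 N, or if a joint passes its speed limit or range.

ROBOT

A 6-joint arm with a two-finger parallel gripper is mounted at the origin on the work surface. World frame = base frame: x ahead of the robot, y to its left, z up, the work surface at z = 0. Lengths are in m, angles in rad, forces in N, time in s.
With the tool pointing down it reaches from about 0.3 to 1 m from the base axis. Payload 5.1 kg.
Tool frame: the origin (TCP) lies at the very end of the fingers, on their centre line; the grasp point (between the pads) lies 19 mm behind it; z points along the fingers, y is the line along which they close (so a half turn about z gives the same grasp; the last joint's range is limited). The gripper opens to 95 mm and grips with 3 to 60 N. Pads are 20 mm wide; open, the fingers measure 119 mm over their backs; the gripper's body (75 mm by 180 mm) begins 59 mm behind the grasp point.
Start: joints at [1.239, 0.124, 1.65, -0, 1.367, -0.083], TCP at [0.16, 0.63, 0.215] pointing down, gripper open.
Joint ranges: [-2.61, 2.61], [-1.02, 2.33], [0.03, 2.71], [-1.35, 4.49], [0.32, 2.68], [-2.91, 2.91]. Speed limits (rad/s): [2.57, 2.57, 3.14, 3.14, 3.14, 3.14].

INTERFACE

Orientations are given as a unit quaternion [w, x, y, z].
In Python, from station import * gives the robot as it stands.
- The arm moves only by the tool apply_moves, never from a script. Its argument "commands" is one flat list of numbers, 5 for each row, row after row: the shift along the world's x, y, z normalised to -1 to 1, where 1 is 30 mm, then the turn about the world's z normalised to -1 to 1, where 1 is 5 degrees, then the opening, from 0 (shut) to 1 (fully open). In form: [x, y, z, turn, grip, x, y, z, turn, grip, ...]. A call has 1 to 20 rows; each row shifts and turns the commanded pose from where the row before left it; what a row does not reach is not made up. A row lasts 1/8 s, in which the tool goes at most 62.5 mm and 10.7 degrees, less where a joint would pass 70% of its speed; a pose out of reach is approached as far as the arm can. A call with a number of a shift or a turn outside -1 to 1 is refused whole. A call with a gripper value outside its range is refused whole. The fingers move at their own pace and stop on an object; "newtons" is the grip in N (left out, the last holds). Time passes only in rows, so rows that do not move let the fingers close. It gives the time, the measured TCP pose, the force, the opening and the grip force at its end, in the units of the state.
- sense(): the state, without advancing time (a new reading comes with each control period).
- get_image(name): name is "scene" or "top" or "wrist"; returns a dict with "image" (420x560x3 uint8, red, green, blue), "range_z" (420x560 float32, m along the optical axis (not along the pixel's ray), 0 where there is no reading), "fx", "fy", "cx", "cy" (pixels), "D" ([k1, k2, p1, p2, k3] as OpenCV has them; the pictures are not rectified), "origin" and "attitude" of the camera in the world. Camera axes: x right, y down, z forward; pixel columns grow to the right and rows downward; lengths in m; the calibration is good to about 2 mm. A picture is of the moment at which its call begins.
- finish_job(): hands the job in; it is judged then, once.
The state is a dict: "t": time; "qpos": joint angles; "qvel": joint speeds; "joint_efforts": joint torques, N m; "eef_pos": TCP position; "eef_rot": TCP orientation; "wrist_force": force on the tool from outside, world axes, zero at the start; "torque": the same for the moment, N m; "finger_gap": finger opening in m; "gripper_force": force on a finger pad.
Only numpy, scipy, OpenCV 4.12 (cv2) and the standard library are available. Lean on these libraries where they do the work, as an engineer would, in place of code of your own. Each camera call takes 0.05 s, during which the arm holds its last target. There are 200 camera calls.

## Working session

There is one attempt and no reset: what is moved stays moved. The work goes in short steps, Python scripts to look and compute and a tool call to move; the robot and the scene stay as the last step left them, time stands still between calls to the robot, and variables do not carry over. Pictures are saved under pics/ and viewed, at most 10 in all, crops included, and the job is handed in when it is done.

Besides the shell and the picture viewer there is one more tool, called after "Call:" as a command line: name --argument value ..., lists and objects as JSON in quotes. apply_moves: Moves the arm, as the interface text tells. Its arguments: {"type":"object","properties":{"commands":{"type":"array"},"newtons":{"type":"number"}},"required":["commands"]}

```bash
mkdir -p pics; ls; cat > h.py <<'E'
from station import *
import numpy as np, cv2
from scipy.spatial.transform import Rotation as R
def cam(n):
    d=get_image(n); K=np.array([[d['fx'],0,d['cx']],[0,d['fy'],d['cy']],[0,0,1]]); 
    a=np.array(d['attitude'],float)
    M=a if a.shape==(3,3) else R.from_quat(np.r_[a[1:],a[0]]).as_matrix()
    return d,K,M,np.array(d['origin'])
def cloud(c):
    d,K,M,o=c; z=d['range_z']; h,w=z.shape
    v,u=np.mgrid[:h,:w]; p=np.stack([u,v],-1).reshape(-1,1,2).astype(np.float64)
    n=cv2.undistortPoints(p,K,np.array(d['D'],float)).reshape(h,w,2)
    r=np.dstack([n,np.ones((h,w))]) @ M.T
    P=o+r*z[...,None]; P[z<=0]=np.nan
    return P,r
def plane(c,r,u,v,z):
    q=r[int(round(v)),int(round(u))]; return c[3]+q*(z-c[3][2])/q[2]
E
python3 - <<'E'
from h import *
s=sense(); print(s)
for n in ['top','scene']:
    c=cam(n); np.save(n+'.npy',cloud(c)[0]); cv2.imwrite(f'pics/{n}.png',c[0]['image'][...,::-1])
    print(n,c[3],c[0]['attitude'],c[1][0,0],c[0]['D'])
E
```

```text
pics
{'t': 0.0, 'qpos': array([ 1.23938930e+00,  1.24487085e-01,  1.65165847e+00, -2.28030014e-06,
        1.36749318e+00, -8.26292697e-02]), 'qvel': array([-0.0004766 ,  0.00098276,  0.00089818, -0.00011786, -0.00103366,
       -0.00071848]), 'joint_efforts': array([ 9.01067797e-04, -4.17607749e+01, -3.59939253e+01,  7.73828407e-02,
        4.91109502e-02, -1.66046607e-04]), 'eef_pos': array([0.15988217, 0.62937332, 0.21340789]), 'eef_rot': array([-2.09185382e-04,  1.24068063e-01,  9.92273183e-01, -1.00142397e-03]), 'wrist_force': array([-0.02373264, -0.19178922,  0.89713216]), 'torque': array([ 0.01801018, -0.00852978,  0.02976795]), 'gripper_force': 0.0, 'finger_gap': 0.09505102492172032}
top [ 0.39023594 -0.01267656  1.42756605] [-0.03347883  0.71199519 -0.700274    0.03947588] 455.4389692574677 [0.04397527 0.         0.         0.         0.        ]
scene [ 1.12708903 -0.56149185  0.89170852] [-0.35361275  0.85048011  0.36188861 -0.14379928] 426.04153702945064 [-0.0092621  0.         0.         0.         0.       ]
```

View pics/top.png

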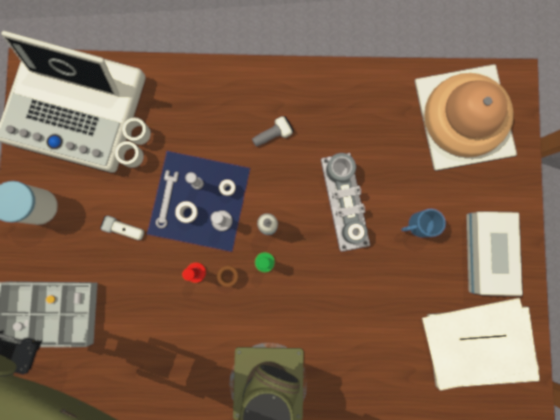

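View pics/scene.png

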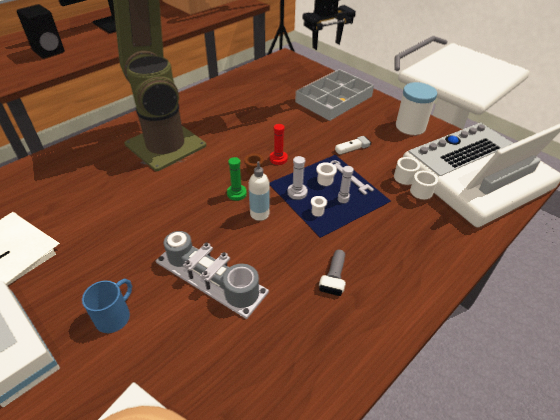

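The top view shows two white bushes on the mat, (186,212) and (228,187), and a brown ring at (228,276) that is a look-alike. Two metal drivers stand on the mat, at (221,220) and (194,180), with red (195,272) and green (264,262) look-alikes off it. The open hub is at (340,167) and the filled hub at (355,232). The larger bush is probably (186,212) and the wide driver (221,220). I'll measure both and confirm them in a crop.

```bash
cat > m.py <<'E'
from h import *
P=np.load('top.npy'); 
def circ(m,name,z0):
    pts=P[m]; print(name,len(pts),'z',np.nanmedian(pts[:,2]).round(4)); 
    c,r=cv2.minEnclosingCircle(pts[:,:2].astype(np.float32)); print('  mean',pts.mean(0).round(4),'circ',np.round(c,4),round(2000*r,1))
z=P[...,2]
def win(u,v,w=16):
    m=np.zeros(z.shape,bool); m[v-w:v+w+1,u-w:u+w+1]=1; return m
circ(win(186,212)&(z>.045)&(z<.07),'bushA',0)
circ(win(228,187)&(z>.04)&(z<.07),'bushB',0)
circ(win(221,220)&(z>.124)&(z<.15),'drvA top',0); circ(win(221,220)&(z>.012)&(z<.022),'drvA disc',0)
circ(win(194,180)&(z>.11)&(z<.15),'drvB top',0)
circ(win(267,224)&(z>.17),'bottle',0)
circ(win(340,167,20)&(z>.07)&(z<.086),'hub open',0)
circ(win(355,232,20)&(z>.076)&(z<.1),'hub2',0)
circ(win(186,212,3),'A centre',0);circ(win(340,167,3),'hub centre',0)
im=cv2.imread('pics/top.png')[150:255,145:375]; cv2.imwrite('pics/crop.png',cv2.resize(im,None,fx=3.4,fy=3.4,interpolation=2))
E
python3 m.py
```

```text
bushA 220 z 0.0533
  mean [0.5077 0.2597 0.0531] circ [0.5089 0.2588] 64.7
bushB 130 z 0.0482
  mean [0.5854 0.1373 0.0481] circ [0.5858 0.1373] 46.5
drvA top 109 z 0.1326
  mean [0.4858 0.1535 0.1326] circ [0.486  0.1538] 33.5
drvA disc 125 z 0.0175
  mean [0.4819 0.1467 0.0172] circ [0.4877 0.1533] 61.3
drvB top 87 z 0.1224
  mean [0.6009 0.2328 0.1221] circ [0.6017 0.2339] 30.6
bottle 43 z 0.1731
  mean [0.4727 0.0108 0.1761] circ [0.4729 0.0107] 22.3
hub open 386 z 0.0778
  mean [ 0.6492 -0.2089  0.0776] circ [ 0.6378 -0.2239] 121.2
hub2 300 z 0.0806
  mean [ 0.4554 -0.2495  0.0813] circ [ 0.4697 -0.2344] 107.0
A centre 49 z 0.0033
  mean [0.5102 0.2675 0.0036] circ [0.5096 0.2668] 26.1
hub centre 49 z 0.0113
  mean [ 0.66   -0.2132  0.0116] circ [ 0.6602 -0.2134] 28.0
```

View pics/crop.png

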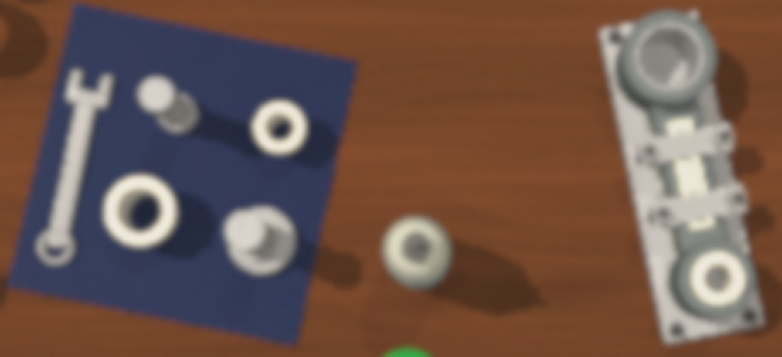

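The crop settles it. The bush at (186,212) has a 64 mm flange and the driver at (221,220) has a 61 mm disc and stands 130 mm tall. The other pair measures 46 mm and about 30 mm, so those are the small ones. The open hub is the larger, upper one at z 0.078. To clear both drivers I'll close the gripper at about 31° to x. Next I go above the bush.

Call:
apply_moves --commands '[0.9, -0.95, 0, -1, 1, 0.9, -0.95, 0, -1, 1, 0.9, -0.95, 0, -1, 1, 0.9, -0.95, 0, -1, 1, 0.9, -0.95, 0, -1, 1, 0.9, -0.95, 0, -1, 1, 0.9, -0.95, 0, -1, 1, 0.9, -0.95, 0, -1, 1, 0.9, -0.95, 0, -1, 1, 0.9, -0.95, 0, 0, 1, 0.9, -0.95, 0, 0, 1, 0.9, -0.95, 0, 0, 1, 0.85, -0.95, 0, 0, 1, 0, 0, 0, 0, 1, 0, 0, 0, 0, 1]' --newtons 20

```text
t: 1.98
eef_pos: [0.5091, 0.2596, 0.2142]
eef_rot: [-0.0, 0.494, 0.869, -0.0]
wrist_force: [-0.6, -0.3, 0.9]
finger_gap: 0.095
gripper_force: 0.0
```

```bash
cat > w.py <<'E'
from h import *
import sys
s=sense(); print('tcp',s['eef_pos'].round(4),s['eef_rot'].round(4),s['finger_gap'],s['wrist_force'].round(2))
R_=R.from_quat(np.r_[s['eef_rot'][1:],s['eef_rot'][0]]).as_matrix(); print('ydir',np.degrees(np.arctan2(R_[1,1],R_[0,1])).round(1))
c=cam('wrist'); P,r=cloud(c); np.save('wr.npy',P); np.save('wrr.npy',r); np.save('wo.npy',c[3]); cv2.imwrite(f'pics/{sys.argv[1]}.png',c[0]['image'][...,::-1]); print(c[3])
E
python3 w.py w1
```

```text
tcp [0.5091 0.2596 0.2142] [-5.000e-04  4.945e-01  8.692e-01 -3.000e-04] 0.09501829329876664 [-0.59 -0.32  0.89]
ydir 30.7
[0.46567543 0.33085367 0.38334107]
```

View pics/w1.png

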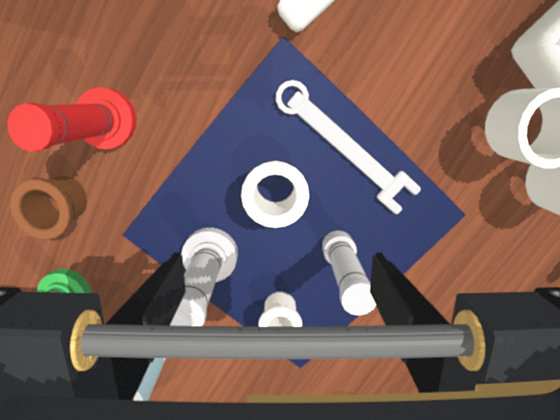

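The wrist view shows the large bush's flange at (275,194), with the wide driver at (208,250) and the narrow one at (340,245) clear of the closing line.

```bash
cat > fit.py <<'E'
from h import *
def fitc(P,r,o,uv,w,zlo,zhi,ztop):
    "hull of pixels at height in [zlo,zhi] cast to plane ztop; circle fit"
    m=np.zeros(P.shape[:2],np.uint8); u,v=uv; m[v-w:v+w,u-w:u+w]=1
    m&=((P[...,2]>zlo)&(P[...,2]<zhi)).astype(np.uint8)
    n,l,st,ce=cv2.connectedComponentsWithStats(m); k=1+np.argmax(st[1:,4]); m=(l==k)
    ys,xs=np.nonzero(m); h=cv2.convexHull(np.c_[xs,ys].astype(np.int32))[:,0]
    q=r[h[:,1],h[:,0]]; X=(o+q*((ztop-o[2])/q[:,2])[:,None])[:,:2]
    A=np.c_[2*X,np.ones(len(X))]; s=np.linalg.lstsq(A,(X**2).sum(1),rcond=None)[0]
    rad=np.sqrt(s[2]+s[0]**2+s[1]**2); return s[:2],2*rad,np.nanmedian(P[...,2][m])
E
python3 - <<'E'
from fit import *
P=np.load('wr.npy');r=np.load('wrr.npy');o=np.load('wo.npy')
print(fitc(P,r,o,(275,194),45,.049,.06,.054))
E
```

```text
(array([0.50611891, 0.25758451]), np.float64(0.061406087004732386), np.float64(0.05297515292476235))
```

Call:
apply_moves --commands '[-0.08, -0.05, -1, 0, 1, 0, 0, -1, 0, 1, 0, 0, -1, 0, 1, 0, 0, -1, 0, 1, 0, 0, -1, 0, 1, 0, 0, -0.6, 0, 1, 0, 0, -0.45, 0, 1, 0, 0, 0, 0, 1, 0, 0, 0, 0, 0, 0, 0, 0, 0, 0, 0, 0, 0, 0, 0, 0, 0, 0, 0, 0, 0, 0, 0, 0, 0]' --newtons 20

```text
t: 3.65
eef_pos: [0.5074, 0.258, 0.0336]
eef_rot: [0.0, 0.494, 0.869, 0.0]
wrist_force: [-1.8, -0.8, 2.0]
finger_gap: 0.0618
gripper_force: 20.0
```

Call:
apply_moves --commands '[0, 0, 0.5, 0, 0, 0, 0, 1, 0, 0, 0, 0, 1, 0, 0, 0, 0, 1, 0, 0, 0, 0, 1, 0, 0, 0, 0, 1, 0, 0]'

```text
t: 4.4
eef_pos: [0.5069, 0.2579, 0.1998]
eef_rot: [0.0, 0.494, 0.869, 0.0]
wrist_force: [-0.2, 0.6, -1.8]
finger_gap: 0.0616
gripper_force: 20.0
```

Call:
apply_moves --commands '[0.5, -0.95, 0, 0, 0, 0.5, -0.95, 0, 0, 0, 0.5, -0.95, 0, 0, 0, 0.5, -0.95, 0, 0, 0, 0.5, -0.95, 0, 0, 0, 0.5, -0.95, 0, 0, 0, 0.5, -0.95, 0, 0, 0, 0.5, -0.95, 0, 0, 0, 0.5, -0.95, 0, 0, 0, 0.3, -0.95, 0, 0, 0, 0, -0.95, 0, 0, 0, 0, -0.95, 0, 0, 0, 0, -0.95, 0, 0, 0, 0, -0.95, 0, 0, 0, 0, -0.95, 0, 0, 0, 0, -0.95, 0, 0, 0, 0, -0.4, 0, 0, 0, 0, 0, 0, 0, 0, 0, 0, 0, 0, 0]'

```text
t: 6.78
eef_pos: [0.6512, -0.209, 0.1982]
eef_rot: [-0.0, 0.494, 0.869, 0.0]
wrist_force: [-0.4, -0.1, -1.9]
finger_gap: 0.0617
gripper_force: 20.0
```

```bash
python3 w.py w2; python3 - <<'E'
from fit import *
c=cam('top');P,r=cloud(c)
print('tool-top hub untouched earlier:')
E
```

```text
tcp [ 0.6512 -0.209   0.1982] [-2.000e-04  4.941e-01  8.694e-01  2.000e-04] 0.06165418547924547 [-0.4  -0.14 -1.87]
ydir 30.8
[ 0.60753377 -0.13792019  0.36738262]
tool-top hub untouched earlier:
```

View pics/w2.png

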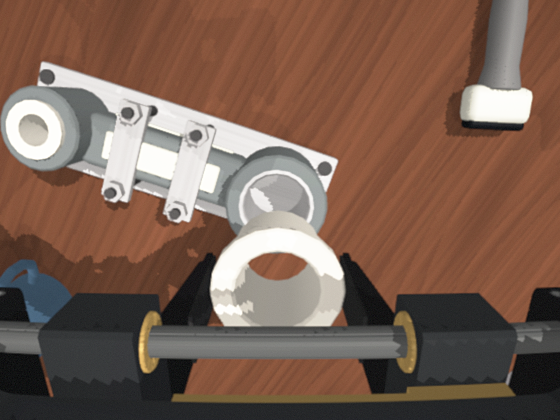

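The hub mouth is at about (277,200) and the held bush's flange at (277,285). I'll fit both circles robustly with their known radii.

```bash
cat >> fit.py <<'E'
from scipy.optimize import least_squares
def rob(P,uv,w,zlo,zhi,rad,x0,r=None,o=None,zt=None,fixed=True):
    m=np.zeros(P.shape[:2],np.uint8); u,v=uv; m[v-w:v+w,u-w:u+w]=1
    m&=((P[...,2]>zlo)&(P[...,2]<zhi)).astype(np.uint8)
    cs,_=cv2.findContours(m,cv2.RETR_LIST,cv2.CHAIN_APPROX_NONE)
    h=np.vstack(cs)[:,0]
    if r is not None:
        q=r[h[:,1],h[:,0]]; X=(o+q*((zt-o[2])/q[:,2])[:,None])[:,:2]
    else: X=P[h[:,1],h[:,0],:2]
    f=lambda p: np.hypot(*(X-p[:2]).T)-(rad if fixed else p[2])
    s=least_squares(f,list(x0)+([] if fixed else [rad]),loss='cauchy',f_scale=.001)
    e=np.abs(f(s.x)); return s.x.round(4),(e<.002).sum(),len(e)
E
cat > run.py <<'E'
from fit import *
P=np.load('wr.npy');r=np.load('wrr.npy');o=np.load('wo.npy'); T=np.load('top.npy')
x0=(.652,-.208)
print('z hub',np.nanmedian(P[150:160,255:300,2]),'z flange',np.nanmedian(P[240:250,260:290,2]),np.nanmedian(P[270:300,218:232,2]))
for rad in (.042,.0275):
  print(rad,'wrist',rob(P,(277,200),75,.073,.083,rad,x0,r,o,.078),rob(P,(277,200),75,.073,.083,rad,x0,r,o,.078,False),'top',rob(T,(340,167),20,.073,.083,rad,x0),rob(T,(340,167),20,.073,.083,rad,x0,fixed=False))
for rad in (.031,.020):
  z=.198+.017+.0035
  print(rad,'bush',rob(P,(277,280),80,z-.006,z+.006,rad,(.651,-.209),r,o,z),rob(P,(277,280),80,z-.006,z+.006,rad,(.651,-.209),r,o,z,False))
# axis of arm from small hub
print('hub2 flange', rob(P,(38,129),38,.08,.1,.023,(.46,-.25),r,o,.09),)
E
python3 run.py
```

```text
z hub 0.06331089334118498 z flange 0.2176367658628816 0.21764151522721498
0.042 wrist (array([ 0.6491, -0.21  ]), np.int64(220), 398) (array([ 0.6486, -0.2092,  0.0409]), np.int64(237), 398) top (array([ 0.6509, -0.2085]), np.int64(58), 193) (array([ 0.6504, -0.2084,  0.0398]), np.int64(80), 193)
0.0275 wrist (array([ 0.6494, -0.2109]), np.int64(106), 398) (array([ 0.6476, -0.2181,  0.0344]), np.int64(116), 398) top (array([ 0.6502, -0.2074]), np.int64(54), 193) (array([ 0.6443, -0.2089,  0.0344]), np.int64(49), 193)
0.031 bush (array([ 0.6496, -0.2087]), np.int64(330), 843) (array([ 0.6493, -0.2082,  0.0304]), np.int64(319), 843)
0.02 bush (array([ 0.6484, -0.2071]), np.int64(256), 843) (array([ 0.6489, -0.2077,  0.0193]), np.int64(302), 843)
hub2 flange (array([ 0.4578, -0.2488]), np.int64(183), 311)
```

Call:
apply_moves --commands '[-0.03, -0.03, -1, 0, 0, 0, 0, -1, 0, 0, 0, 0, -0.6, 0, 0, 0, 0, 0, 0, 0, 0, 0, -0.2, 0, 0, 0, 0, -0.1, 0, 0, 0, 0, 0, 0, 0]'

```text
t: 7.75
eef_pos: [0.6505, -0.211, 0.1116]
eef_rot: [0.0, 0.494, 0.869, 0.0]
wrist_force: [-0.6, -0.2, -1.8]
finger_gap: 0.0617
gripper_force: 20.0
```

Call:
apply_moves --commands '[0, 0.02, -0.1, 0, 0, 0, 0, -0.1, 0, 0, 0, 0, 0, 0, 0]'

```text
t: 8.12
eef_pos: [0.65, -0.2102, 0.1047]
eef_rot: [-0.0, 0.494, 0.869, -0.0]
wrist_force: [-0.1, 0.7, -0.7]
finger_gap: 0.0615
gripper_force: 20.0
```

Call:
apply_moves --commands '[0, 0, -0.1, 0, 0, 0, 0, 0, 0, 0]'

```text
t: 8.38
eef_pos: [0.6501, -0.2103, 0.1018]
eef_rot: [-0.0, 0.494, 0.869, -0.0]
wrist_force: [0.4, -0.0, -0.6]
finger_gap: 0.0612
gripper_force: 20.0
```

The nose is about 7 mm into the bore with almost no force on it. I'll continue down to about 18 mm.

Call:
apply_moves --commands '[0, 0, -0.12, 0, 0, 0, 0, -0.12, 0, 0, 0, 0, -0.1, 0, 0, 0, 0, 0, 0, 0]'

```text
t: 8.88
eef_pos: [0.65, -0.2102, 0.0914]
eef_rot: [-0.0, 0.494, 0.869, -0.0]
wrist_force: [0.2, 0.5, -0.5]
finger_gap: 0.0616
gripper_force: 20.0
```

Call:
apply_moves --commands '[0, 0, 0, 0, 0.75, 0, 0, 0, 0, 0.9, 0, 0, 0, 0, 1, 0, 0, 0, 0, 1, 0, 0, 0.6, 0, 1, 0, 0, 1, 0, 1, 0, 0, 1, 0, 1, 0, 0, 1, 0, 1, 0, 0, 0, 0, 1]'

```text
t: 10.0
eef_pos: [0.6524, -0.2111, 0.2052]
eef_rot: [0.004, 0.494, 0.869, 0.001]
wrist_force: [0.8, -0.5, 0.1]
finger_gap: 0.0951
gripper_force: 0.0
```

```bash
python3 w.py w3; python3 - <<'E'
from fit import *
P=np.load('wr.npy');r=np.load('wrr.npy');o=np.load('wo.npy')
zz=P[...,2]; d=np.hypot(P[...,0]-.65,P[...,1]+.21)
m=(d<.033)&(zz>.07)&(zz<.15); v=np.argwhere(m); print('px',v.mean(0),'z pct',np.percentile(zz[m],[50,90,98]))
q=(d<.036)&(zz>.102)&(zz<.115); p=P[q]; A=np.c_[p[:,:2]-p[:,:2].mean(0),np.ones(len(p))]; print('slopes',np.linalg.lstsq(A,p[:,2],rcond=None)[0])
u0=np.argwhere(q).mean(0).astype(int); print(u0,fitc(P,r,o,(u0[1],u0[0]),70,.104,.115,.109))
E
```

```text
tcp [ 0.6524 -0.2111  0.2052] [4.100e-03 4.943e-01 8.693e-01 5.000e-04] 0.09510773284480054 [ 0.77 -0.54  0.06]
ydir 30.8
[ 0.60742493 -0.13936441  0.37376032]
px [206.54724062 275.65077263] z pct [0.10734758 0.10861611 0.10920653]
slopes [-0.0008381  -0.00189406  0.10766359]
[210 274] (array([ 0.64879115, -0.21019781]), np.float64(0.061482573174248316), np.float64(0.10786014765850799))
```

View pics/w3.png

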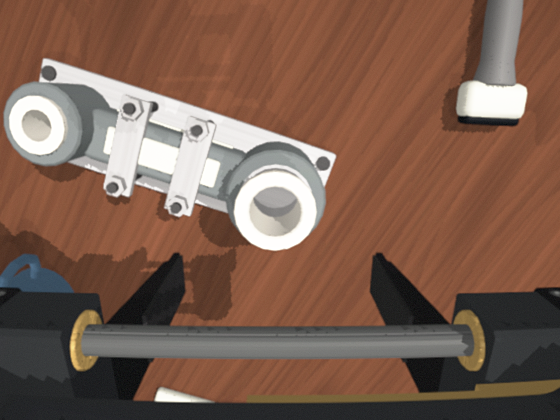

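The bush stands level with its flange top at about 0.109 m, as specified, centred at (275,208). Now for the wide driver.

Call:
apply_moves --commands '[0, 0.93, 0.7, 0, 1, 0, 0.93, 0, 0, 1, 0, 0.93, 0, 0, 1, 0, 0.93, 0, 0, 1, 0, 0.93, 0, 0, 1, 0, 0.93, 0, 0, 1, 0, 0.93, 0, 0, 1, 0, 0.93, 0, 0, 1, -1, 0.93, 0, 0, 1, -1, 0.93, 0, 0, 1, -1, 0.93, 0, 0, 1, -1, 0.93, 0, 0, 1, -1, 0.93, 0, 0, 1, -0.5, 0, 0, 0, 1, 0, 0, 0, 0, 1, 0, 0, 0, 0, 1]' --newtons 20

```text
t: 12.05
eef_pos: [0.4858, 0.1516, 0.2206]
eef_rot: [0.0, 0.495, 0.869, -0.0]
wrist_force: [0.8, 0.3, 0.0]
finger_gap: 0.0949
gripper_force: 0.0
```

```bash
python3 w.py w4; python3 - <<'E'
from fit import *
P=np.load('wr.npy');r=np.load('wrr.npy');o=np.load('wo.npy')
zz=P[...,2]; d=np.hypot(P[...,0]-.486,P[...,1]-.1535)
q=(d<.028)&(zz>.126)&(zz<.14); u0=np.argwhere(q).mean(0).astype(int); print(u0,q.sum(),fitc(P,r,o,(u0[1],u0[0]),35,.126,.14,.133))
q=(d<.04)&(zz>.012)&(zz<.022); p=P[q]; print(q.sum(),cv2.minEnclosingCircle(p[:,:2].astype(np.float32)))
E
```

```text
tcp [0.4858 0.1516 0.2206] [ 0.000e+00  4.948e-01  8.690e-01 -2.000e-04] 0.09489133525774913 [0.78 0.3  0.05]
ydir 30.7
[0.44227518 0.22299562 0.38974425]
[214 278] 1612 (array([0.48373353, 0.15425058]), np.float64(0.033694300584729095), np.float64(0.1320137633077544))
1279 ((0.484335720539093, 0.15311414003372192), 0.029969172552227974)
```

Call:
apply_moves --commands '[-0.03, 0.07, -1, 0, 1, 0, 0, -1, 0, 1, 0, 0, -1, 0, 1, 0, 0, -1, 0, 1, 0, 0, -0.6, 0, 1, 0, 0, -0.3, 0, 1, 0, 0, 0, 0, 1, 0, 0, 0, 0, 0, 0, 0, 0, 0, 0, 0, 0, 0, 0, 0, 0, 0, 0, 0, 0, 0, 0, 0, 0, 0, 0, 0, 0, 0, 0, 0, 0, 0, 0, 0, 0, 0, 0, 0, 0]' --newtons 55

```text
t: 13.98
eef_pos: [0.4845, 0.1545, 0.074]
eef_rot: [0.0, 0.494, 0.869, 0.0]
wrist_force: [0.7, 0.4, -0.7]
finger_gap: 0.0325
gripper_force: 55.0
```

Call:
apply_moves --commands '[0, 0, 0, 0, 0, 0, 0, 0, 0, 0]'

```text
t: 14.22
eef_pos: [0.4844, 0.1545, 0.0739]
eef_rot: [0.0, 0.494, 0.869, 0.0]
wrist_force: [1.7, 0.7, -0.8]
finger_gap: 0.0323
gripper_force: 55.0
```

```bash
python3 w.py w5; python3 - <<'E'
import cv2;im=cv2.imread('pics/w5.png');cv2.imwrite('pics/w5c.png',cv2.resize(im[120:420,130:430],None,fx=1.9,fy=1.9))
E
```

```text
tcp [0.4844 0.1545 0.0739] [1.000e-04 4.944e-01 8.693e-01 1.000e-04] 0.03232365973119139 [ 1.66  0.65 -0.79]
ydir 30.7
[0.44078543 0.22575642 0.24307612]
```

View pics/w5c.png

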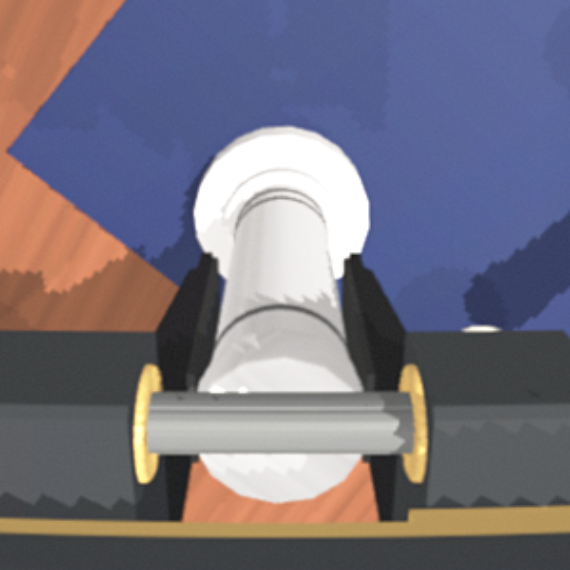

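The fingers seem to bear on the cap, since the gap is 32.3 mm rather than 30. I'll reopen and regrip about 8 mm lower on the handle.

Call:
apply_moves --commands '[0, 0, 0, 0, 0.5, 0, 0, 0, 0, 0.6, 0, 0, -0.28, 0, 0.6, 0, 0, 0, 0, 0.6, 0, 0, 0, 0, 0, 0, 0, 0, 0, 0, 0, 0, 0, 0, 0, 0, 0, 0, 0, 0, 0, 0, 0, 0, 0, 0, 0, 0, 0, 0]' --newtons 55

```text
t: 15.52
eef_pos: [0.4847, 0.1546, 0.0657]
eef_rot: [0.0, 0.494, 0.869, 0.0]
wrist_force: [1.8, 0.7, -0.2]
finger_gap: 0.0296
gripper_force: 55.0
```

Call:
apply_moves --commands '[0, 0, 0.5, 0, 0, 0, 0, 1, 0, 0, 0, 0, 1, 0, 0, 0, 0, 1, 0, 0, 0, 0, 1, 0, 0, 1, -0.5, 0.2, 0, 0, 1, -0.93, 0, 0, 0, 1, -0.93, 0, 0, 0, 1, -0.93, 0, 0, 0, 1, -0.93, 0, 0, 0, 0.5, -0.93, 0, 0, 0, 0, -0.93, 0, 0, 0, 0, -0.93, 0, 0, 0, 0, -0.93, 0, 0, 0, 0, -0.93, 0, 0, 0, 0, -0.93, 0, 0, 0, 0, -0.93, 0, 0, 0, 0, -0.93, 0, 0, 0, 0, -0.5, 0, 0, 0]'

```text
t: 17.9
eef_pos: [0.6485, -0.2114, 0.2061]
eef_rot: [-0.001, 0.495, 0.869, -0.0]
wrist_force: [-0.5, 0.4, -4.5]
finger_gap: 0.0297
gripper_force: 55.0
```

Call:
apply_moves --commands '[0, 0, 0, 0, 0, 0, 0, 0, 0, 0]'

```text
t: 18.15
eef_pos: [0.6492, -0.2094, 0.2064]
eef_rot: [-0.0, 0.494, 0.869, 0.0]
wrist_force: [0.1, 0.2, -3.9]
finger_gap: 0.0299
gripper_force: 55.0
```

```bash
python3 w.py w6; python3 - <<'E'
from fit import *
P=np.load('wr.npy');r=np.load('wrr.npy');o=np.load('wo.npy'); s=sense(); t=s['eef_pos']; b=t[2]-.0627
zz=P[...,2]; d=np.hypot(P[...,0]-t[0],P[...,1]-t[1])
q=(d<.045)&(abs(zz-b-.014)<.006); print(b,q.sum(),np.median(zz[q]))
p=P[q];A=np.c_[p[:,:2]-p[:,:2].mean(0),np.ones(len(p))]; print('slopes',np.linalg.lstsq(A,p[:,2],rcond=None)[0])
u0=np.argwhere(q).mean(0).astype(int); print('disc',u0,rob(P,(u0[1],u0[0]),60,b+.008,b+.02,.03,t[:2],r,o,b+.014))
q=(d<.05)&(zz>.103)&(zz<.113); print('flange',q.sum()); 
if q.sum()>50:
  u0=np.argwhere(q).mean(0).astype(int); print(rob(P,(u0[1],u0[0]),60,.103,.113,.031,(.65,-.21),r,o,.109))
E
```

```text
tcp [ 0.6492 -0.2094  0.2064] [-5.000e-04  4.941e-01  8.694e-01  2.000e-04] 0.029855111602245604 [ 0.07  0.24 -3.86]
ydir 30.8
[ 0.60567768 -0.13827171  0.37560187]
0.14376284299799824 3467 0.15691315243839662
slopes [ 0.01586147 -0.02903553  0.15781559]
disc [222 277] (array([ 0.6486, -0.2105]), np.int64(189), 535)
flange 989
(array([ 0.6493, -0.2108]), np.int64(120), 201)
```

View pics/w6.png

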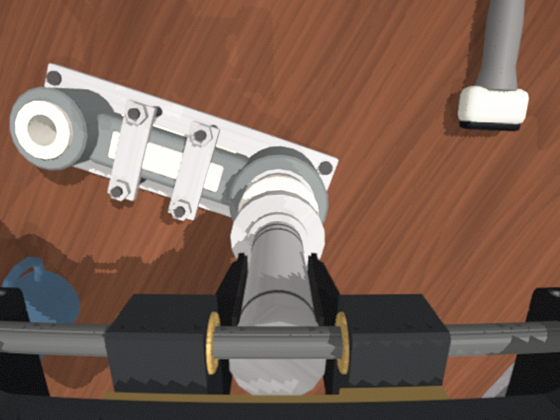

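The driver disc (277,222) is aligned with the flange (277,190) to within 1 mm. Contact is expected at TCP z of about 0.172 and home at about 0.148.

Call:
apply_moves --commands '[0, 0, -0.8, 0, 0, 0, 0, -0.2, 0, 0, 0, 0, 0, 0, 0, 0, 0, 0, 0, 0]'

```text
t: 18.7
eef_pos: [0.6499, -0.2103, 0.1777]
eef_rot: [0.001, 0.494, 0.869, 0.0]
wrist_force: [-0.6, -0.4, -2.4]
finger_gap: 0.0299
gripper_force: 55.0
```

Call:
apply_moves --commands '[0, 0, -0.05, 0, 0, 0, 0, -0.05, 0, 0, 0, 0, -0.05, 0, 0, 0, 0, -0.05, 0, 0, 0, 0, 0, 0, 0]'

```text
t: 19.32
eef_pos: [0.6496, -0.2106, 0.1716]
eef_rot: [0.0, 0.494, 0.869, -0.0]
wrist_force: [-1.1, -0.1, -0.7]
finger_gap: 0.0295
gripper_force: 55.0
```

Call:
apply_moves --commands '[0, 0, -0.05, 0, 0, 0, 0, -0.05, 0, 0, 0, 0, -0.05, 0, 0, 0, 0, -0.05, 0, 0, 0, 0, 0, 0, 0]'

```text
t: 19.95
eef_pos: [0.6496, -0.2105, 0.1644]
eef_rot: [0.0, 0.494, 0.869, -0.0]
wrist_force: [-0.7, -1.0, 3.5]
finger_gap: 0.03
gripper_force: 55.0
```

Call:
apply_moves --commands '[0, 0, -0.05, 0, 0, 0, 0, -0.05, 0, 0, 0, 0, -0.05, 0, 0, 0, 0, -0.05, 0, 0, 0, 0, 0, 0, 0]'

```text
t: 20.58
eef_pos: [0.6494, -0.2102, 0.1582]
eef_rot: [-0.0, 0.494, 0.869, 0.0]
wrist_force: [-0.5, -1.0, 4.0]
finger_gap: 0.0296
gripper_force: 55.0
```

Call:
apply_moves --commands '[0, 0, -0.05, 0, 0, 0, 0, -0.05, 0, 0, 0, 0, -0.05, 0, 0, 0, 0, -0.05, 0, 0, 0, 0, 0, 0, 0]'

```text
t: 21.2
eef_pos: [0.6494, -0.2102, 0.1522]
eef_rot: [-0.0, 0.494, 0.869, 0.0]
wrist_force: [-0.2, -0.6, 3.2]
finger_gap: 0.03
gripper_force: 55.0
```

Call:
apply_moves --commands '[0, 0, -0.03, 0, 0, 0, 0, -0.03, 0, 0, 0, 0, -0.03, 0, 0, 0, 0, 0, 0, 0]'

```text
t: 21.7
eef_pos: [0.6494, -0.2103, 0.1497]
eef_rot: [-0.0, 0.494, 0.869, 0.0]
wrist_force: [-0.3, 0.5, 2.8]
finger_gap: 0.0295
gripper_force: 55.0
```

Call:
apply_moves --commands '[0, 0, -0.02, 0, 0, 0, 0, -0.02, 0, 0, 0, 0, 0, 0, 0]'

```text
t: 22.08
eef_pos: [0.6494, -0.2103, 0.1487]
eef_rot: [-0.0, 0.494, 0.869, 0.0]
wrist_force: [-0.8, -1.1, 3.9]
finger_gap: 0.0299
gripper_force: 55.0
```

Call:
apply_moves --commands '[0, 0, -0.02, 0, 0, 0, 0, 0, 0, 0]'

```text
t: 22.32
eef_pos: [0.6495, -0.2104, 0.1486]
eef_rot: [0.0, 0.494, 0.869, -0.0]
wrist_force: [-1.9, -0.3, 5.1]
finger_gap: 0.03
gripper_force: 55.0
```

Call:
apply_moves --commands '[0, 0, -0.02, 0, 0, 0, 0, 0, 0, 0]'

```text
t: 22.58
eef_pos: [0.6496, -0.2105, 0.1487]
eef_rot: [0.0, 0.494, 0.869, -0.0]
wrist_force: [-2.6, -0.4, 8.2]
finger_gap: 0.0296
gripper_force: 55.0
```

Call:
apply_moves --commands '[0, 0, -0.03, 0, 0, 0, 0, 0, 0, 0]'

```text
t: 22.82
eef_pos: [0.6498, -0.2107, 0.1486]
eef_rot: [0.001, 0.494, 0.869, -0.0]
wrist_force: [-2.2, 0.1, 9.4]
finger_gap: 0.03
gripper_force: 55.0
```

Call:
apply_moves --commands '[0, 0, -0.03, 0, 0, 0, 0, 0, 0, 0]'

```text
t: 23.08
eef_pos: [0.6499, -0.2109, 0.1486]
eef_rot: [0.001, 0.494, 0.869, -0.0]
wrist_force: [-3.4, 0.6, 13.6]
finger_gap: 0.0298
gripper_force: 55.0
```

Call:
apply_moves --commands '[0, 0, -0.03, 0, 0, 0, 0, 0, 0, 0]'

```text
t: 23.32
eef_pos: [0.6501, -0.2111, 0.1486]
eef_rot: [0.001, 0.494, 0.869, -0.0]
wrist_force: [-3.9, 0.6, 15.2]
finger_gap: 0.0299
gripper_force: 55.0
```

Call:
apply_moves --commands '[0, 0, -0.05, 0, 0, 0, 0, 0, 0, 0, 0, 0, 0, 0, 0]'

```text
t: 23.7
eef_pos: [0.6504, -0.2114, 0.1485]
eef_rot: [0.002, 0.494, 0.869, -0.0]
wrist_force: [-5.8, 0.8, 19.3]
finger_gap: 0.0299
gripper_force: 55.0
```

Call:
apply_moves --commands '[0, 0, -0.03, 0, 0, 0, 0, 0, 0, 0, 0, 0, 0, 0, 0]'

```text
t: 24.08
eef_pos: [0.6505, -0.2115, 0.1485]
eef_rot: [0.002, 0.494, 0.869, -0.001]
wrist_force: [-7.3, 1.1, 21.7]
finger_gap: 0.0303
gripper_force: 55.0
```

```bash
python3 w.py w7; python3 - <<'E'
from fit import *
P=np.load('wr.npy'); zz=P[...,2]; d=np.hypot(P[...,0]-.649,P[...,1]+.2105)
for lo,hi in ((.031,.04),(.016,.03)): 
  for k in (0,1):
    q=(d>lo)&(d<hi)&(zz>.07)&(zz<.12); print(lo,q.sum(),np.percentile(zz[q],[10,50,90]))
c=cam('scene');S,_=cloud(c); d=np.hypot(S[...,0]-.65,S[...,1]+.2105)
q=(d<.045)&(S[...,2]>.065)&(S[...,2]<.12); print(np.histogram(S[...,2][q],bins=np.arange(.066,.12,.003)))
E
```

```text
tcp [ 0.6505 -0.2115  0.1485] [ 2.200e-03  4.943e-01  8.693e-01 -5.000e-04] 0.03030045690544998 [-7.31  1.06 21.66]
ydir 30.8
[ 0.60631129 -0.13968233  0.31728885]
0.031 2698 [0.07623929 0.07710047 0.07794851]
0.031 2698 [0.07623929 0.07710047 0.07794851]
0.016 3871 [0.08586314 0.09901005 0.10339295]
0.016 3871 [0.08586314 0.09901005 0.10339295]
(array([ 18,  34,  29, 119, 167,  36,  25,  19,  21,  22,  33, 171,  48,
        40,  15,  11,  14]), array([0.066, 0.069, 0.072, 0.075, 0.078, 0.081, 0.084, 0.087, 0.09 ,
       0.093, 0.096, 0.099, 0.102, 0.105, 0.108, 0.111, 0.114, 0.117]))
```

The disc's top sits at 0.099 m, which puts the flange top at 0.085. The push rose to about 25 N with no further travel, so the bush is home. Now I return the driver.

Call:
apply_moves --commands '[0, 0, 0.3, 0, 0, 0, 0, 0.5, 0, 0, 0, 0, 1, 0, 0, 0, 0, 0.5, 0, 0, 0, 0, 0, 0, 0]'

```text
t: 24.8
eef_pos: [0.65, -0.2105, 0.2124]
eef_rot: [0.001, 0.494, 0.869, 0.0]
wrist_force: [0.4, -0.3, -4.5]
finger_gap: 0.0295
gripper_force: 55.0
```

```bash
python3 w.py w8; python3 - <<'E'
from fit import *
P=np.load('wr.npy');r=np.load('wrr.npy');o=np.load('wo.npy'); zz=P[...,2]
d=np.hypot(P[...,0]-.649,P[...,1]+.2105)
q=(d<.04)&(zz>.07)&(zz<.095); print('z hist',np.histogram(zz[q],bins=np.arange(.07,.096,.002)))
t=sense()['eef_pos']; b=t[2]-.0627; d=np.hypot(P[...,0]-t[0],P[...,1]-t[1]); q=(d>.021)&(d<.045)&(abs(zz-b-.014)<.006);p=P[q];A=np.c_[p[:,:2]-p[:,:2].mean(0),np.ones(len(p))]; print('slopes',np.linalg.lstsq(A,p[:,2],rcond=None)[0],b+.014)
E
```

```text
tcp [ 0.65   -0.2105  0.2124] [1.000e-03 4.943e-01 8.693e-01 2.000e-04] 0.0295420821233041 [ 0.38 -0.3  -4.51]
ydir 30.7
[ 0.60600309 -0.13909148  0.38136488]
z hist (array([   0,    0,   96, 1432,  195,   31,  132,  898,   99,    0,    0,
          0]), array([0.07 , 0.072, 0.074, 0.076, 0.078, 0.08 , 0.082, 0.084, 0.086,
       0.088, 0.09 , 0.092, 0.094]))
slopes [ 0.01148537 -0.01445794  0.16249308] 0.16215169713188432
```

The flange top is at 0.085, so the bush stayed home. The driver is still straight in the grip.

Call:
apply_moves --commands '[0, 0.93, 0, 0, 0, 0, 0.93, 0, 0, 0, 0, 0.93, 0, 0, 0, 0, 0.93, 0, 0, 0, 0, 0.93, 0, 0, 0, 0, 0.93, 0, 0, 0, 0, 0.93, 0, 0, 0, 0, 0.93, 0, 0, 0, -1, 0.93, 0, 0, 0, -1, 0.93, 0, 0, 0, -1, 0.93, 0, 0, 0, -1, 0.93, 0, 0, 0, -1, 0.93, 0, 0, 0, -0.5, 0.08, 0, 0, 0, 0, 0, 0, 0, 0, 0, 0, 0, 0, 0]'

```text
t: 26.85
eef_pos: [0.4849, 0.1541, 0.211]
eef_rot: [0.0, 0.495, 0.869, -0.0]
wrist_force: [0.5, 0.6, -4.3]
finger_gap: 0.0301
gripper_force: 55.0
```

Call:
apply_moves --commands '[0, 0, -1, 0, 0, 0, 0, -1, 0, 0, 0, 0, -1, 0, 0, 0, 0, -0.9, 0, 0, 0, 0, -0.5, 0, 0, 0, 0, 0, 0, 0, 0, 0, 0, 0, 0]'

```text
t: 27.72
eef_pos: [0.4856, 0.1548, 0.0807]
eef_rot: [0.001, 0.495, 0.869, 0.001]
wrist_force: [0.3, 0.5, -4.0]
finger_gap: 0.0299
gripper_force: 55.0
```

Call:
apply_moves --commands '[0, 0, -0.2, 0, 0, 0, 0, -0.15, 0, 0, 0, 0, -0.08, 0, 0, 0, 0, 0, 0, 0]'

```text
t: 28.22
eef_pos: [0.4843, 0.1548, 0.0664]
eef_rot: [-0.0, 0.494, 0.869, -0.0]
wrist_force: [0.0, -0.1, -3.0]
finger_gap: 0.0299
gripper_force: 55.0
```

Call:
apply_moves --commands '[0, 0, -0.06, 0, 0, 0, 0, 0, 0, 0]'

```text
t: 28.48
eef_pos: [0.4847, 0.155, 0.066]
eef_rot: [-0.0, 0.494, 0.869, 0.0]
wrist_force: [-3.8, 0.7, 5.7]
finger_gap: 0.0295
gripper_force: 55.0
```

On the mat. I'll release gently, let it settle, then lift.

Call:
apply_moves --commands '[0, 0, 0, 0, 0.4, 0, 0, 0, 0, 0.6, 0, 0, 0, 0, 0.9, 0, 0, 0, 0, 1, 0, 0, 0, 0, 1, 0, 0, 0.5, 0, 1, 0, 0, 1, 0, 1, 0, 0, 1, 0, 1, 0, 0, 1, 0, 1, 0, 0, 1, 0, 1, 0, 0, 0.5, 0, 1, 0, 0, 0, 0, 1, 0, 0, 0, 0, 1]'

```text
t: 30.1
eef_pos: [0.4837, 0.1546, 0.2133]
eef_rot: [-0.001, 0.494, 0.869, -0.001]
wrist_force: [-0.0, 0.8, 0.7]
finger_gap: 0.0951
gripper_force: 0.0
```

```bash
python3 w.py w9; python3 - <<'E'
from fit import *
P=np.load('wr.npy');r=np.load('wrr.npy');o=np.load('wo.npy');zz=P[...,2]; d=np.hypot(P[...,0]-.4847,P[...,1]-.154)
q=(d<.028)&(zz>.126)&(zz<.14); u0=np.argwhere(q).mean(0).astype(int); print(u0,fitc(P,r,o,(u0[1],u0[0]),35,.126,.14,.133))
q=(d<.04)&(zz>.012)&(zz<.022); print(cv2.minEnclosingCircle(P[q][:,:2].astype(np.float32)))
c=cam('scene'); cv2.imwrite('pics/s2.png',c[0]['image'][...,::-1])
E
```

```text
tcp [0.4837 0.1546 0.2133] [-8.000e-04  4.944e-01  8.693e-01 -7.000e-04] 0.09506057084537446 [-0.05  0.82  0.67]
ydir 30.7
[0.44039957 0.22595288 0.38250373]
[219 278] (array([0.48248437, 0.15611844]), np.float64(0.033638340165993624), np.float64(0.13197442758783096))
((0.48315930366516113, 0.15500719845294952), 0.029929134994745255)
```

View pics/s2.png

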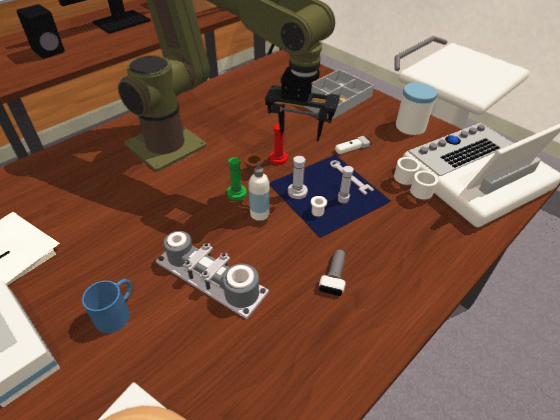

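The driver stands upright on the mat at (298,178), the bush is seated in the hub at (242,280), and everything else is where it was.

```bash
python3 -c "
from station import *
print(finish_job())"
```

```text
the job is handed in; nothing more can be done
None
```

The larger bush is fully home in the open hub, pressed there with the wide driver at about 25 N; the driver stands upright back on the mat, nothing else looks moved, and the job was handed in at about 30 s (the hand-in returned no verdict).

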